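Slide a dip pot along the rack and into the third gap

ROBOT

A 6-joint arm with a two-finger parallel gripper is mounted at the origin on a cart in front of the work surface, level with it; the furniture and walls round the work are solid. World frame = base frame: x ahead of the robot, y to its left, z up, the work surface at z = 0. Lengths are in m, angles in rad, forces in N, time in s.
With the tool pointing down it reaches from about 0.275 to 0.775 m from the base axis. Payload 14.6 kg.
Tool frame: the origin (TCP) lies midway between the tips of the shut fingers; the grasp point (between the pads) lies 19 mm behind it; z points along the fingers, y is the line along which they close (so a half turn about z gives the same grasp; the last joint's range is limited). The gripper opens to 85 mm and grips with 20 to 120 N. Pads are 22 mm wide; open, the fingers measure 114 mm over their backs; the gripper's body (76 mm by 85 mm) begins 54 mm behind the grasp point. The pads swing forward as they close: fully open they stand 13 mm farther back than shut.
Start: joints at [-1.315, 0.263, -0.048, 1.259, 0, 1.415], TCP at [0.21, -0.481, 0.231] pointing down, gripper open.
Joint ranges: [-2.65, 2.65], [-0.89, 1.7], [-1.18, 1.37], [-2.13, 2.11], [-1.35, 1.29], [-3.14, 3.14]. Speed limits (rad/s): [1.89, 1.89, 2.57, 2.79, 3.14, 3.14].

INTERFACE

Orientations are given as [roll, pitch, yaw] about the fixed x, y, z axes, in that order (R = Rz(yaw) Ry(pitch) Rx(roll)).
In Python, from workcell import r gives the robot as it stands.
- The arm moves only by the tool servo_tool, never from a script. Its argument "moves" is a list of rows, each an object of numbers: "dx", "dy", "dz": the shift along the tool's x, y, z in cm; "wx", "wy", "wz": the turn, a rotation vector about the tool's x, y, z in degrees. A call has 1 to 5 rows; each row shifts and turns the commanded pose from where the row before left it, along the tool's axes as they then stand; what a row does not reach is not made up. A row lasts 1/8 s, in which the tool goes at most 62.5 mm and 10.7 degrees, less where a joint would pass 70% of its speed; a pose out of reach is approached as far as the arm can. A call is refused whole if a number of a shift passes 6.25 or a number of a turn 10.7, either way. A call with a gripper value outside its range is refused whole. "fingers" is the closure in counts, from 0 (fully open) to 255 (shut), set as the call begins (left out, the last holds). The fingers move at their own pace and stop on an object; "squeeze" is the grip in N (left out, the last holds). Time passes only in rows, so rows that do not move let the fingers close. It gives the time, the measured TCP pose, the force, the opening and the grip force at its end, in the units of the state.
- r.state(): the state, without advancing time (a new reading comes with each control period).
- r.grab_frame(name): name is "scene" or "top"; returns the picture (384x512x3 uint8, blue, green, red); there is no depth.
- r.get_calibration(name): a dict with "vertical_fov" (degrees; the focal length in pixels is half the picture's height over the tangent of half this angle, whatever the lens; pixels are square), "cx", "cy" (the principal point, pixels), "cam_to_world" (4x4, takes a point from camera to world coordinates). Camera axes: x right, y down, z forward; pixel columns grow to the right and rows downward; lengths in m; the calibration is good to about 2 mm. A picture is of the moment at which its call begins. get_calibration takes no time and is no camera call.
- r.sign_off(): hands the job in; it is judged then, once.
The state is a dict: "time": time; "joint_pos": joint angles; "dq": joint speeds; "joint_efforts": joint torques, N m; "tcp_pos": TCP position; "eef_rot": TCP orientation; "force": force on the tool from outside, world axes, zero at the start; "ft_torque": the same for the moment, N m; "grip_width": finger opening in m; "finger_force": force on a finger pad.
Only numpy, scipy, OpenCV 4.12 (cv2) and the standard library are available. Lean on these libraries where they do the work, as an engineer would, in place of code of your own. Each camera call takes 0.05 s, during which the arm holds its last target. There are 200 camera calls.

TASK

The dip pot with the yellow lid stands in the front channel of the rack, before the red end block. With a fingertip, slide it along the front rail, counting the gaps (full ones too) from the red end, and push it into the third gap until it rests against the back board. Keep it standing on the rack the whole time (do not pick it up), and leave the other pots and the things standing about on the counter where they are.

Things in the scene. Friction and masses are not known exactly. Their poses are not given: they have to be found in the camera images.
- pot: the pot to push: an upright white round pot with a yellow lid, 46 mm across (straight cylinder to the touch), 44 mm tall, about 0.09 kg, loose; origin at the centre of its underside
- rack: the fixed rack; origin at the centre of its underside on the counter; x points to its back board (away from the robot), y along the rack to the left, z up. Wooden base board 116 (x) by 476 (y) by 6 mm; pots stand on it at z = 6 mm. The two middle gaps are empty at the start, the other four hold pots
- rack_rail (a point): middle of the steel front rail's axis (8 mm rod along the rack's y, from y = -236 to 236 mm), at rack (-54, 0, 10.5) mm; top of rail at z = 14.5 mm. Behind it lies the open channel from x = -50 to +6 mm, open at both ends, in which the yellow-lidded pot starts
- rack_mid (a point): top of the middle divider, at rack (30, 0, 36) mm. Seven aluminium dividers, 6 mm thick, rounded noses at rack x = 6 mm, tops at z = 36 mm, stand at y = -174, -116, -58, 0, 58, 116, 174 mm: six gaps 52 mm wide, centred at y = -145, -87, -29, 29, 87, 145 mm
- rack_back (a point): middle of the back board's front face at its top edge, at rack (52, 0, 42) mm; a pot pushed fully in touches this face and has its centre at rack x = 29 mm
- red_end: red end block, 48 by 46 by 34 mm, fixed on the base board at rack x = 32 mm and y = 207 or -207 mm (which end varies). Gaps are counted from it: the first gap's centre is 62 mm from the block's centre along the rack, the third's 178 mm. Origin at the centre of its underside, axes parallel to the rack's. The yellow-lidded pot starts in the channel before it
- grey_end: the grey end block, same size, at the other end of the rack
- pot_green: a dip pot in the rack like pot, 46 mm across, 44 mm tall, but with a green lid; it stands in one of the two outermost gaps at either end and stays there; origin at the centre of its underside
- pot_blue: a dip pot in the rack like pot, 46 mm across, 44 mm tall, but with a blue lid; it stands in one of the two outermost gaps at either end and stays there; origin at the centre of its underside
- pot_white: a dip pot in the rack like pot, 46 mm across, 44 mm tall, but with a white lid; it stands in one of the two outermost gaps at either end and stays there; origin at the centre of its underside
- pot_black: a dip pot in the rack like pot, 46 mm across, 44 mm tall, but with a black lid; it stands in one of the two outermost gaps at either end and stays there; origin at the centre of its underside
- salt_a: salt shaker, 44 mm across, 90 mm tall, loose on the counter at the left; bystander, origin at the centre of its underside
- pepper_a: second shaker, 44 mm across, 90 mm tall, beside the first; bystander, origin at the centre of its underside
- can_a: drinks can, 66 mm across, 115 mm tall, loose on the counter at the right; bystander, origin at the centre of its underside
- jar_a: jar with a red lid, 61 mm across, 86 mm tall, loose on the counter at the right; bystander, origin at the centre of its underside
- tongs: steel tongs, 246 by 40 by 24 mm, lying loose on the counter at the left; bystander, origin at the centre of its underside

How it is judged:
On the way:
1. the yellow-lidded pot stands in the channel in front of the third gap from the red end (within 24 mm along the rack) ((y of pot in the frame of red_end between 0.154 and 0.202 m or y of pot in the frame of red_end between -0.202 and -0.154 m) and x of pot in the frame of rack between -0.034 and -0.004 m), for 0.1 s.
At the end, for the whole second after the job is handed in: the yellow-lidded pot stands upright on the rack's base in the third gap from the red end, within 6 mm of the back board and at rest; the other pots are within 12 mm, and the shakers, tongs, can and jar within 20 mm, of where they began ((y of pot in the frame of red_end between 0.17 and 0.186 m or y of pot in the frame of red_end between -0.186 and -0.17 m) and x of pot in the frame of rack above 0.023 m and z of pot in the frame of rack below 0.01 m and angle between pot's own z axis and vertical below 0.1 rad and linear speed of pot below 0.01 m/s and distance of each of pot_green, pot_blue, pot_white, pot_black from where it was at the start of the episode below 0.012 m and distance of each of salt_a, pepper_a, tongs, can_a, jar_a from where it was at the start of the episode below 0.02 m); the robot touches nothing.
It fails at once if the yellow-lidded pot is lifted more than 10 mm off the rack's base (z of pot in the frame of rack above 0.016 m).
It fails at once if the yellow-lidded pot tips by more than 0.5 rad (angle between pot's own z axis and vertical above 0.5 rad).
It fails at once if another pot is shifted by more than 12 mm (distance of any of pot_green, pot_blue, pot_white, pot_black from where it was at the start of the episode above 0.012 m).
It fails at once if a shaker, the tongs, the can or the jar is shifted by more than 20 mm (distance of any of salt_a, pepper_a, tongs, can_a, jar_a from where it was at the start of the episode above 0.02 m).
It also fails if it takes over 48 s, if anything falls off the work surface, if the arm or the gripper's body presses on something with over 40 N, if the wrist force passes 120 N, or if a joint passes its speed limit or range.

## Working session

There is one attempt and no reset: what is moved stays moved. The work goes in short steps, Python scripts to look and compute and a tool call to move; the robot and the scene stay as the last step left them, time stands still between calls to the robot, and variables do not carry over. Pictures are saved under pics/ and viewed, at most 10 in all, crops included, and the job is handed in when it is done.

Besides the shell and the picture viewer there is one more tool, called as name(argument=value, ...) on one line, values as JSON. servo_tool: Moves the arm, as the interface text tells. Its arguments: {"type":"object","properties":{"moves":{"type":"array"},"fingers":{"type":"number"},"squeeze":{"type":"number"}},"required":["moves"]}

```bash
mkdir -p pics
python3 - <<'E'
from workcell import r
import cv2,json
for n in("scene","top"):
    f=r.grab_frame(n);cv2.imwrite(f"pics/{n}0.png",f)
    c=r.get_calibration(n);print(n,c)
print(r.state())
E
```

```text
scene {'vertical_fov': 45.2718138528754, 'cx': 259.36643363884974, 'cy': 193.33541967715502, 'cam_to_world': array([[-0.43267124, -0.46144765,  0.77450737, -0.74432491],
       [-0.90127035,  0.19992469, -0.38437205,  0.60673901],
       [ 0.02252444, -0.86434726, -0.50239075,  0.93339267],
       [ 0.        ,  0.        ,  0.        ,  1.        ]])}
top {'vertical_fov': 55.10020608647809, 'cx': 257.71772859778054, 'cy': 191.91107778678202, 'cam_to_world': array([[ 0.00761146, -0.99908277,  0.04213896,  0.52510119],
       [-0.99983586, -0.00829654, -0.01610671, -0.02855972],
       [ 0.01644154, -0.04200945, -0.99898192,  1.43743259],
       [ 0.        ,  0.        ,  0.        ,  1.        ]])}
{'time': 0.1, 'joint_pos': array([-1.31529433e+00,  2.63463617e-01, -4.88298066e-02,  1.25938965e+00,
        1.30886770e-05,  1.41550488e+00]), 'dq': array([-0.00066315, -0.00011306,  0.00071302, -0.00078923,  0.00042775,
       -0.00014134]), 'joint_efforts': array([ 3.38199447e-03, -6.38574457e+01,  3.85065365e+01,  9.95546492e-03,
       -9.39475808e-05, -2.51358665e-05]), 'tcp_pos': array([ 0.20959774, -0.48110312,  0.23089515]), 'eef_rot': array([-3.14071860e+00, -1.50082657e-04,  4.10793367e-01]), 'force': array([ 0.79481814,  0.32879422, -0.18225382]), 'ft_torque': array([-0.03840554, -0.05485073,  0.05916723]), 'finger_force': 0.0, 'grip_width': 0.08551129837971169}
```

View pics/scene0.png

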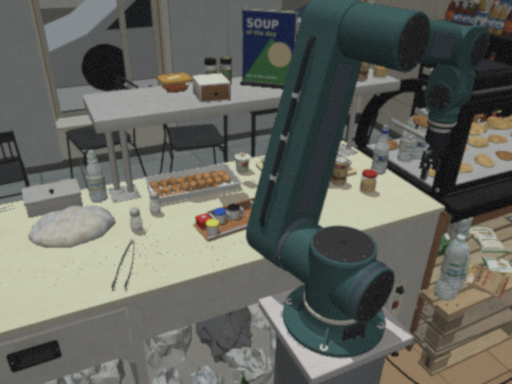

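View pics/top0.png

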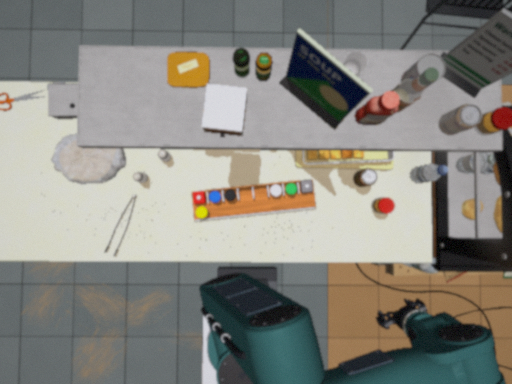

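The scene view shows the yellow pot at about (212,228) with the red block just behind it. The top view shows yellow at (202,212), red at (199,198), blue at (214,197), black at (231,196), white at (275,190), green at (291,188) and the grey block at (307,186). Red is therefore at the left (+y), and gaps 3 and 4 are empty.

```bash
cat > h.py <<'E'
from workcell import r
import cv2,numpy as np
def cal(n):
    c=r.get_calibration(n);return c,192/np.tan(np.radians(c["vertical_fov"]/2)),np.array(c["cam_to_world"])
def ray(n,p):
    c,f,T=cal(n);d=T[:3,:3]@np.array([(p[0]-c["cx"])/f,(p[1]-c["cy"])/f,1]);return T[:3,3],d/np.linalg.norm(d)
def onz(n,p,z):
    o,d=ray(n,p);return o+d*(z-o[2])/d[2]
def tri(p,q):
    (a,u),(b,v)=ray("top",p),ray("scene",q);s=np.linalg.lstsq(np.c_[u,-v],b-a,rcond=None)[0]
    return (a+u*s[0]+b+v*s[1])/2,np.linalg.norm(a+u*s[0]-b-v*s[1])
R={"yellow":((22,150,120),(35,255,255)),"red":((0,150,90),(6,255,255)),"blue":((100,130,80),(125,255,255)),"green":((45,110,60),(80,255,255))}
def blobs(im,c,box):
    x0,y0,x1,y1=box;h=cv2.cvtColor(im[y0:y1,x0:x1],cv2.COLOR_BGR2HSV);m=cv2.inRange(h,*R[c])
    n,l,s,ce=cv2.connectedComponentsWithStats(m);k=1+np.argmax(s[1:,4]) if n>1 else None
    return None if k is None else (ce[k]+[x0,y0],s[k]+np.array([x0,y0,0,0,0]))
E
python3 - <<'E'
from h import *
t=cv2.imread("pics/top0.png");s=cv2.imread("pics/scene0.png")
for c in R:
    a=blobs(t,c,(185,175,325,225));b=blobs(s,c,(190,195,250,245))
    print(c,a,b,onz("top",a[0],.04 if c=="red" else .05)); 
    if b: print(tri(a[0],b[0]))
a=cv2.resize(t[172:228,185:325],None,fx=5.6,fy=5.6,interpolation=cv2.INTER_CUBIC)
b=cv2.resize(s[195:245,185:265],None,fx=5.6,fy=5.6,interpolation=cv2.INTER_CUBIC)
b=np.pad(b,((0,0),(0,a.shape[1]-b.shape[1]),(0,0)))
cv2.imwrite("pics/c0.png",np.vstack([a,b]))
E
```

```text
yellow (array([201.27131783, 211.70542636]), array([195, 206,  13,  12, 129])) None [0.50746134 0.16051738 0.05      ]
red (array([199.        , 197.62931034]), array([193, 192,  13,  12, 116])) (array([201.79166667, 221.01041667]), array([197, 214,  13,  15,  96])) [0.5605188 0.1712118 0.04     ]
(array([0.56281843, 0.17810578, 0.02210165]), np.float64(0.009331129228491873))
blue (array([214.32291667, 196.13541667]), array([209, 191,  11,  11,  96])) (array([219.07017544, 211.29824561]), array([214, 209,  11,   6,  57])) [0.566353   0.11232486 0.05      ]
(array([0.56702129, 0.11399746, 0.04465665]), np.float64(0.002465577013569538))
green (array([290.88073394, 188.25688073]), array([286, 183,  11,  12, 109])) None [ 0.5984946  -0.17621921  0.05      ]
```

View pics/c0.png

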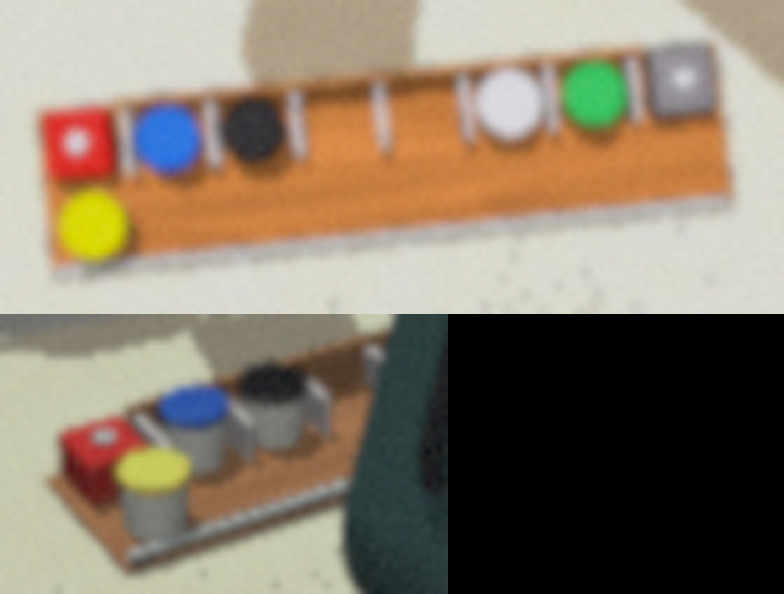

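The crop confirms it: blue and black pots fill gaps 1 and 2, gaps 3 and 4 are empty, and the rack is yawed by about 6°. The yellow lid in the scene crop is near (212,223). Next I fit the rack pose and check the heights from two views.

Run:
```python
from h import *
t=cv2.imread("pics/top0.png");s=cv2.imread("pics/scene0.png")
up=lambda p:(np.array(p)+.5)/5.6-.5+[185,172]
P=[];L=[]
for (p,y) in zip([(126,143),(212,133),(299,125),(381,120),(467,108),(549,98),(635,90)],[174,116,58,0,-58,-116,-174]):
    P.append(onz("top",up(p),.036)[:2]);L.append((.03,y/1000))
for p,y in (((56,269),.236),((731,203),-.236)): P.append(onz("top",up(p),.0125)[:2]);L.append((-.054,y))
for p,q in (((76,145),(.032,.207)),((683,80),(.032,-.207))): P.append(onz("top",up(p),.04)[:2]);L.append(q)
P=np.array(P);L=np.array(L);pc,lc=P.mean(0),L.mean(0)
H=(L-lc).T@(P-pc);th=np.arctan2(H[0,1]-H[1,0],H[0,0]+H[1,1])
Rm=np.array([[np.cos(th),-np.sin(th)],[np.sin(th),np.cos(th)]]);o=pc-Rm@lc
print("rack",o,th,np.degrees(th));print(np.round(((P-o)@Rm-L)*1000,1).tolist())
R["yellow"]=((20,100,110),(36,255,255))
a=blobs(t,"yellow",(185,200,225,225));b=blobs(s,"yellow",(195,208,225,245))
print(a,b);q,e=tri(a[0],b[0]);print("pot tri",q,e)
w=onz("top",a[0],.05)[:2];print("pot rack",(w-o)@Rm, w)
for n in((-.022,.26),(-.022,.08),(-.09,.029),(.006,.029)):print(n,o+Rm@n)
```

```text
rack [ 0.55280969 -0.03544235] 0.11047002659299057 6.329466286476329
[[-0.6, 0.4], [0.2, -0.2], [-0.4, -1.5], [-2.7, 0.7], [-0.6, -0.4], [0.5, 1.2], [-0.0, 0.2], [2.9, -2.6], [0.2, 1.3], [-0.7, 0.6], [1.2, 0.4]]
(array([201.17808219, 211.78082192]), array([195, 205,  14,  14, 146])) (array([211.95555556, 222.6       ]), array([205, 219,  14,   8,  90]))
pot tri [0.50775687 0.16294912 0.04545519] 0.0031760346241879434
pot rack [-0.02371377  0.20013938] [0.50717601 0.16086272]
(-0.022, 0.26) [0.50227997 0.22054739]
(-0.022, 0.08) [0.52212416 0.0416446 ]
(-0.09, 0.029) [ 0.46016118 -0.01654121]
(0.006, 0.029) [ 0.555576   -0.00595765]
```

servo_tool(moves=[{"wz": 8.6},{"wz": 8.6},{"dx": 2.6,"dy": -4.8},{"dx": 2.6,"dy": -4.8},{"dx": 2.6,"dy": -4.8}], fingers=255)

```text
invalid input
```

servo_tool(moves=[{"dx": 2.6,"dy": -4.8},{"dx": 2.6,"dy": -4.8},{"dx": 2.6,"dy": -4.8},{"dx": 2.6,"dy": -4.8},{"dx": 2.6,"dy": -4.8}])

```text
invalid input
```

servo_tool(moves=[{"dx": 2.6,"dy": -4.8},{"dx": 2.6,"dy": -4.8},{"dx": 2.6,"dy": -4.8},{"dx": 2.6,"dy": -4.8},{}])

```text
invalid input
```

servo_tool(moves=[{"dx": 0,"dy": 0,"dz": 0,"wx": 0,"wy": 0,"wz": 8.6},{"dx": 0,"dy": 0,"dz": 0,"wx": 0,"wy": 0,"wz": 8.6},{"dx": 2.6,"dy": -4.8,"dz": 0,"wx": 0,"wy": 0,"wz": 0},{"dx": 2.6,"dy": -4.8,"dz": 0,"wx": 0,"wy": 0,"wz": 0},{"dx": 2.6,"dy": -4.8,"dz": 0,"wx": 0,"wy": 0,"wz": 0}], fingers=255)

```text
time: 0.72
tcp_pos: [0.2715, -0.328, 0.231]
eef_rot: [-3.141, 0.0, 0.11]
force: [1.3, 0.4, 0.2]
grip_width: 0.0002
finger_force: 0.0
```

servo_tool(moves=[{"dx": 2.6,"dy": -4.8,"dz": 0,"wx": 0,"wy": 0,"wz": 0},{"dx": 2.6,"dy": -4.8,"dz": 0,"wx": 0,"wy": 0,"wz": 0},{"dx": 2.6,"dy": -4.8,"dz": 0,"wx": 0,"wy": 0,"wz": 0},{"dx": 2.6,"dy": -4.8,"dz": 0,"wx": 0,"wy": 0,"wz": 0},{"dx": 2.6,"dy": -4.8,"dz": 0,"wx": 0,"wy": 0,"wz": 0}])

```text
time: 1.35
tcp_pos: [0.3743, -0.075, 0.2313]
eef_rot: [3.141, -0.0, 0.11]
force: [-0.3, -0.9, 1.6]
grip_width: -0.0001
finger_force: 0.0
```

servo_tool(moves=[{"dx": 2.6,"dy": -4.8,"dz": 0,"wx": 0,"wy": 0,"wz": 0},{"dx": 2.6,"dy": -4.8,"dz": 0,"wx": 0,"wy": 0,"wz": 0},{"dx": 2.6,"dy": -4.8,"dz": 0,"wx": 0,"wy": 0,"wz": 0},{"dx": 2.6,"dy": -4.8,"dz": 0,"wx": 0,"wy": 0,"wz": 0},{"dx": 0,"dy": 0,"dz": 0,"wx": 0,"wy": 0,"wz": 0}])

```text
time: 1.98
tcp_pos: [0.4566, 0.1283, 0.2306]
eef_rot: [-3.141, 0.001, 0.115]
force: [-0.5, -0.8, -0.7]
grip_width: 0.0003
finger_force: 0.0
```

servo_tool(moves=[{"dx": 2.7,"dy": -4.8,"dz": 0,"wx": 0,"wy": 0,"wz": 0},{"dx": 2.7,"dy": -4.8,"dz": 0,"wx": 0,"wy": 0,"wz": 0},{"dx": 0,"dy": 0,"dz": 4.5,"wx": 0,"wy": 0,"wz": 0},{"dx": 0,"dy": 0,"dz": 5,"wx": 0,"wy": 0,"wz": 0},{"dx": 0,"dy": 0,"dz": 4,"wx": 0,"wy": 0,"wz": 0}])

```text
time: 2.6
tcp_pos: [0.5036, 0.1836, 0.0954]
eef_rot: [-3.106, 0.002, 0.18]
force: [0.5, -0.0, 0.1]
grip_width: 0.0003
finger_force: 0.0
```

servo_tool(moves=[{"dx": 0,"dy": 0,"dz": 0,"wx": 0,"wy": 0,"wz": 0},{"dx": 0,"dy": 0,"dz": 0,"wx": 0,"wy": 0,"wz": 0}])

```text
time: 2.85
tcp_pos: [0.5051, 0.1843, 0.0987]
eef_rot: [-3.105, -0.001, 0.18]
force: [0.1, -0.8, 0.2]
grip_width: 0.0001
finger_force: 0.0
```

```bash
cat >> h.py <<'E'
O=np.array([.5528,-.0354]);C,S=np.cos(.1105),np.sin(.1105);RM=np.array([[C,-S],[S,C]])
def rk(p): return ((np.array(p)[:2]-O)@RM*1000).round(1)
def look(n):
    s=r.state();print("tcp rack",rk(s["tcp_pos"]),s["tcp_pos"][2],s["eef_rot"],s["force"])
    t=r.grab_frame("top");a=blobs(t,"yellow",(185,170,330,230))
    print("pot",a,a and rk(onz("top",a[0],.05)))
    c=r.grab_frame("scene")
    A=cv2.resize(t[150:235,170:330],None,fx=4,fy=4,interpolation=cv2.INTER_CUBIC)
    B=cv2.resize(c[140:250,150:310],None,fx=2.5,fy=2.5,interpolation=cv2.INTER_CUBIC)[:256]
    B=np.pad(B,((0,0),(0,A.shape[1]-B.shape[1]),(0,0)));cv2.imwrite(f"pics/{n}.png",np.vstack([A,B]))
E
python3 -c "from h import *;look('l1')"
```

```text
tcp rack [-23.2 223.6] 0.09868060410106141 [-3.10535564e+00 -8.83147488e-04  1.80019469e-01] [ 0.07353051 -0.75076819  0.19831404]
pot (array([203.04761905, 215.57142857]), array([200, 214,   7,   4,  21])) [-38.6 194.5]
```

View pics/l1.png

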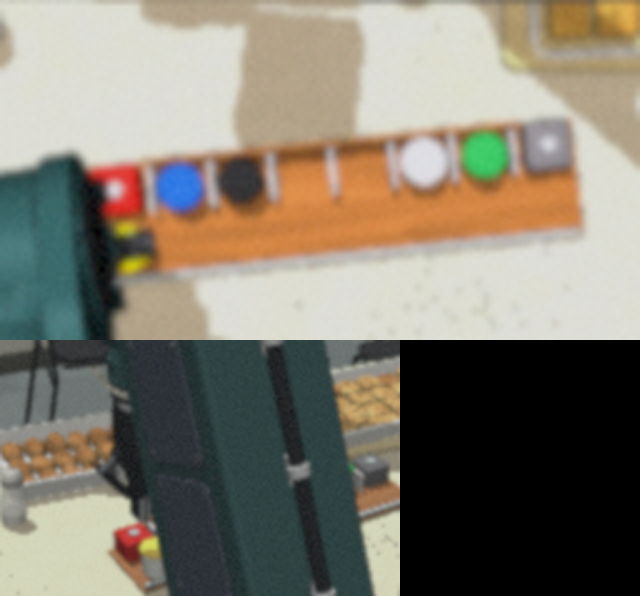

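```bash
python3 -c "
from h import *
print(r.state()['joint_pos'].round(3))"
```

```text
[ 0.179  0.357 -0.286  0.926  0.036  3.14 ]
```

Joint 6 is at its limit, which explains the short, tilted move. I'll turn the tool by about −86° so that tool x = rack y and tool y = rack x.

servo_tool(moves=[{"dx": 0,"dy": 0,"dz": -3,"wx": 0,"wy": 0,"wz": -10},{"dx": 0,"dy": 0,"dz": 0,"wx": 0,"wy": 0,"wz": -10},{"dx": 0,"dy": 0,"dz": 0,"wx": 0,"wy": 0,"wz": -10},{"dx": 0,"dy": 0,"dz": 0,"wx": 0,"wy": 0,"wz": -10},{"dx": 0,"dy": 0,"dz": 0,"wx": 0,"wy": 0,"wz": -10}])

```text
time: 3.58
tcp_pos: [0.5053, 0.1836, 0.1286]
eef_rot: [-3.12, -0.029, 1.059]
force: [0.3, 0.9, 0.7]
grip_width: -0.0001
finger_force: 0.0
```

servo_tool(moves=[{"dx": 0,"dy": 0,"dz": 0,"wx": 0,"wy": 0,"wz": -10},{"dx": 0,"dy": 0,"dz": 0,"wx": 0,"wy": 0,"wz": -10},{"dx": 0,"dy": 0,"dz": 0,"wx": 0,"wy": 0,"wz": -10},{"dx": 0,"dy": 0,"dz": 0,"wx": 0,"wy": 0,"wz": 0},{"dx": 0,"dy": 0,"dz": 0,"wx": 0,"wy": 0,"wz": 0}])

```text
time: 4.2
tcp_pos: [0.5049, 0.1836, 0.1278]
eef_rot: [-3.136, -0.036, 1.573]
force: [0.3, 1.0, 0.0]
grip_width: 0.0002
finger_force: 0.0
```

```bash
python3 -c "
from h import *
s=r.state();print(s['joint_pos'].round(3),rk(s['tcp_pos']),s['tcp_pos'],np.degrees(s['eef_rot']-np.array([np.pi,0,.1105+np.pi/2])))
from scipy.spatial.transform import Rotation as Q
a=Q.from_euler('xyz',s['eef_rot']);g=Q.from_euler('xyz',[np.pi,0,.1105+np.pi/2]);print((a.inv()*g).as_rotvec(degrees=True))"
```

```text
[ 0.177  0.334 -0.236  1.001  0.036  1.746] [-23.4 222.9] [0.50493628 0.18358688 0.12780445] [-359.66036053   -2.05051619   -6.2159011 ]
[-0.22804203 -2.066918   -6.20914163]
```

servo_tool(moves=[{"dx": 0,"dy": 0,"dz": 0,"wx": -0.2,"wy": -2.1,"wz": -6.2},{"dx": 4.5,"dy": 0,"dz": 0,"wx": 0,"wy": 0,"wz": 0},{"dx": 0,"dy": 0,"dz": 0,"wx": 0,"wy": 0,"wz": 0},{"dx": 0,"dy": 0,"dz": 4,"wx": 0,"wy": 0,"wz": 0},{"dx": 0,"dy": 0,"dz": 0,"wx": 0,"wy": 0,"wz": 0}])

```text
time: 4.82
tcp_pos: [0.498, 0.2274, 0.0856]
eef_rot: [-3.136, 0.001, 1.683]
force: [0.7, -0.9, 0.0]
grip_width: -0.0001
finger_force: 0.0
```

```bash
python3 -c "
from h import *
look('l2');print(r.state()['joint_pos'].round(3))"
```

```text
tcp rack [-25.5 267.3] 0.08558692327154317 [-3.13619879e+00  1.41303355e-03  1.68308403e+00] [ 0.65614363 -0.93778143  0.03551806]
pot (array([201.27131783, 211.70542636]), array([195, 206,  13,  12, 129])) [-23.5 199.7]
[ 0.28   0.388 -0.268  0.917 -0.     1.738]
```

View pics/l2.png

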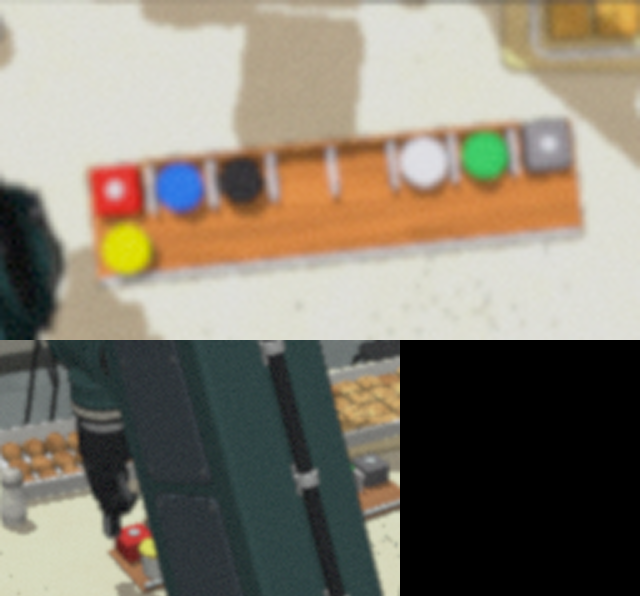

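The pot is unmoved at rack (−23.5, 200), and the fingertip hangs clear to its left. Descending, then pushing.

servo_tool(moves=[{"dx": 0,"dy": 0,"dz": 3.5,"wx": 0,"wy": 0,"wz": 0},{"dx": 0,"dy": 0,"dz": 2.5,"wx": 0,"wy": 0,"wz": 0},{"dx": -1.5,"dy": 0,"dz": 0,"wx": 0,"wy": 0,"wz": 0},{"dx": -1,"dy": 0,"dz": 0,"wx": 0,"wy": 0,"wz": 0},{"dx": -0.8,"dy": 0,"dz": 0,"wx": 0,"wy": 0,"wz": 0}])

```text
time: 5.55
tcp_pos: [0.5042, 0.1946, 0.0285]
eef_rot: [3.141, 0.0, 1.684]
force: [-0.3, 1.1, 0.9]
grip_width: 0.0001
finger_force: 0.5
```

servo_tool(moves=[{"dx": -0.8,"dy": 0,"dz": 0,"wx": 0,"wy": 0,"wz": 0},{"dx": -0.8,"dy": 0,"dz": 0,"wx": 0,"wy": 0,"wz": 0},{"dx": -0.8,"dy": 0,"dz": 0,"wx": 0,"wy": 0,"wz": 0},{"dx": -0.8,"dy": 0,"dz": 0,"wx": 0,"wy": 0,"wz": 0},{"dx": -0.8,"dy": 0,"dz": 0,"wx": 0,"wy": 0,"wz": 0}])

```text
time: 6.18
tcp_pos: [0.5077, 0.1552, 0.0271]
eef_rot: [-3.14, 0.001, 1.685]
force: [1.1, 0.8, 0.3]
grip_width: 0.0004
finger_force: 0.6
```

```bash
python3 -c "
from h import *
look('l3')"
```

```text
tcp rack [-23.8 194.4] 0.02710709593061133 [-3.14003982e+00  5.78075285e-04  1.68509372e+00] [1.0602751  0.83609487 0.29072617]
pot (array([213.4       , 210.43809524]), array([208, 205,  11,  12, 105])) [-23.4 154. ]
```

View pics/l3.png

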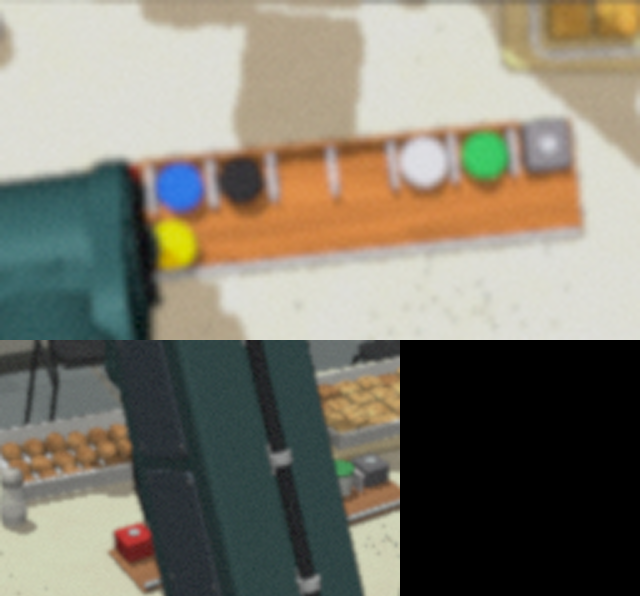

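The pot slides straight: it is upright at x = −23 and about y = 158. Continuing.

servo_tool(moves=[{"dx": -0.9,"dy": 0,"dz": 0,"wx": 0,"wy": 0,"wz": 0},{"dx": -0.9,"dy": 0,"dz": 0,"wx": 0,"wy": 0,"wz": 0},{"dx": -0.9,"dy": 0,"dz": 0,"wx": 0,"wy": 0,"wz": 0},{"dx": -0.9,"dy": 0,"dz": 0,"wx": 0,"wy": 0,"wz": 0},{"dx": -0.9,"dy": 0,"dz": 0,"wx": 0,"wy": 0,"wz": 0}])

```text
time: 6.9
tcp_pos: [0.5129, 0.1103, 0.0272]
eef_rot: [-3.14, 0.001, 1.685]
force: [-0.2, 0.6, -1.1]
grip_width: 0.0001
finger_force: 0.3
```

```bash
python3 -c "
from h import *
look('l4')"
```

```text
tcp rack [-23.6 149.2] 0.02715670855185724 [-3.14009717e+00  6.27794615e-04  1.68495339e+00] [-0.24547485  0.58521429 -1.14744193]
pot (array([226.72      , 209.54666667]), array([224, 204,   7,  12,  75])) [-25.2 104. ]
```

servo_tool(moves=[{"dx": -0.9,"dy": 0,"dz": 0,"wx": 0,"wy": 0,"wz": 0},{"dx": -0.9,"dy": 0,"dz": 0,"wx": 0,"wy": 0,"wz": 0},{"dx": -0.9,"dy": 0,"dz": 0,"wx": 0,"wy": 0,"wz": 0},{"dx": -0.9,"dy": 0,"dz": 0,"wx": 0,"wy": 0,"wz": 0},{"dx": -0.9,"dy": 0,"dz": 0,"wx": 0,"wy": 0,"wz": 0}])

```text
time: 7.62
tcp_pos: [0.518, 0.0656, 0.0272]
eef_rot: [-3.14, 0.001, 1.685]
force: [0.4, 1.8, 0.4]
grip_width: 0.0002
finger_force: 0.3
```

```bash
python3 -c "
from h import *
look('l5')"
```

```text
tcp rack [-23.4 104.2] 0.027209987226539802 [-3.14013042e+00  6.05163172e-04  1.68494965e+00] [0.40874251 1.84170765 0.39201416]
pot (array([241.17647059, 208.58823529]), array([240, 205,   3,   8,  17])) [-27.2  49.6]
```

View pics/l5.png

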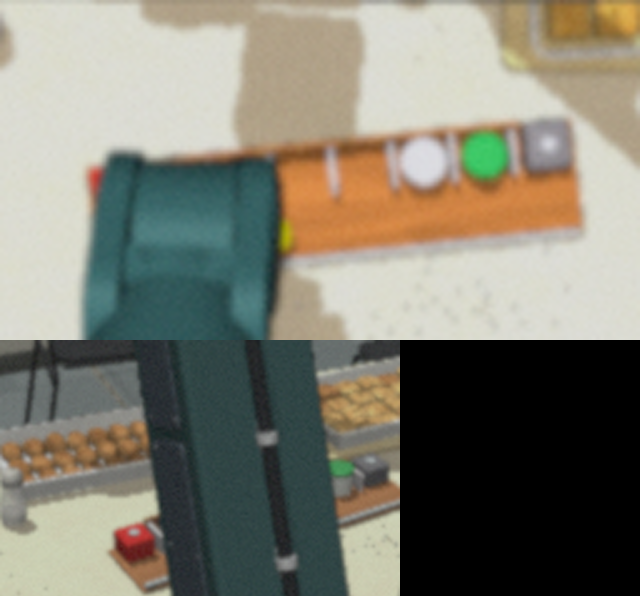

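The arm hides most of the pot, but its right edge at column 243 puts its centre at about y = 67. I need about 38 mm more, then back off and lift.

servo_tool(moves=[{"dx": -0.9,"dy": 0,"dz": 0,"wx": 0,"wy": 0,"wz": 0},{"dx": -0.9,"dy": 0,"dz": 0,"wx": 0,"wy": 0,"wz": 0},{"dx": -0.9,"dy": 0,"dz": 0,"wx": 0,"wy": 0,"wz": 0},{"dx": -0.7,"dy": 0,"dz": 0,"wx": 0,"wy": 0,"wz": 0},{"dx": -0.4,"dy": 0,"dz": 0,"wx": 0,"wy": 0,"wz": 0}])

```text
time: 8.35
tcp_pos: [0.5224, 0.028, 0.0272]
eef_rot: [-3.14, 0.001, 1.685]
force: [0.1, -0.1, 0.3]
grip_width: -0.0003
finger_force: 0.3
```

servo_tool(moves=[{"dx": 0,"dy": 0,"dz": 0,"wx": 0,"wy": 0,"wz": 0},{"dx": 1,"dy": 0,"dz": 0,"wx": 0,"wy": 0,"wz": 0},{"dx": 2,"dy": 0,"dz": 0,"wx": 0,"wy": 0,"wz": 0},{"dx": 0,"dy": 0,"dz": -4,"wx": 0,"wy": 0,"wz": 0},{"dx": 0,"dy": 0,"dz": -4,"wx": 0,"wy": 0,"wz": 0}])

```text
time: 8.98
tcp_pos: [0.5184, 0.0594, 0.1081]
eef_rot: [-3.139, 0.0, 1.686]
force: [0.5, -0.2, -0.4]
grip_width: -0.0
finger_force: 0.0
```

servo_tool(moves=[{"dx": 3,"dy": -4,"dz": 0,"wx": 0,"wy": 0,"wz": 0},{"dx": 3,"dy": -4,"dz": 0,"wx": 0,"wy": 0,"wz": 0},{"dx": 0,"dy": -3,"dz": 0,"wx": 0,"wy": 0,"wz": 0},{"dx": 0,"dy": 0,"dz": 0,"wx": 0,"wy": 0,"wz": 0}])

```text
time: 9.48
tcp_pos: [0.4008, 0.1062, 0.1075]
eef_rot: [-3.14, 0.001, 1.686]
force: [-0.1, 0.4, -0.6]
grip_width: -0.0001
finger_force: 0.0
```

```bash
python3 -c "
from h import *
look('l6')"
```

```text
tcp rack [-135.4  157.5] 0.10752888635155228 [-3.13970516e+00  5.13816219e-04  1.68646720e+00] [-0.12217408  0.38318043 -0.60772745]
pot (array([246.37903226, 207.15322581]), array([241, 201,  12,  13, 124])) [-23.9  29.5]
```

View pics/l6.png

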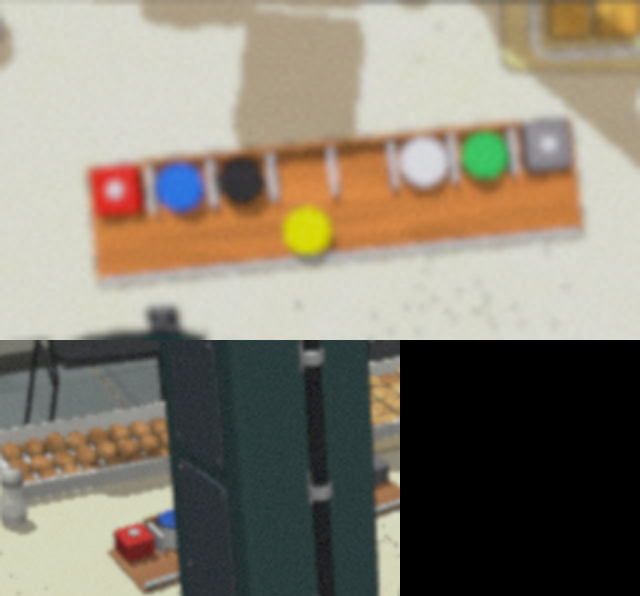

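The yellow pot stands at rack (−24, 29.5), centred in front of the third gap, and the other pots are unmoved. Next I go in front of it and push in.

servo_tool(moves=[{"dx": -5,"dy": 0,"dz": 0,"wx": 0,"wy": 0,"wz": 0},{"dx": -5,"dy": 0,"dz": 0,"wx": 0,"wy": 0,"wz": 0},{"dx": -2.8,"dy": 0,"dz": 0,"wx": 0,"wy": 0,"wz": 0},{"dx": 0,"dy": 0,"dz": 4,"wx": 0,"wy": 0,"wz": 0},{"dx": 0,"dy": 0,"dz": 4,"wx": 0,"wy": 0,"wz": 0}])

```text
time: 10.2
tcp_pos: [0.4189, -0.0227, 0.0265]
eef_rot: [3.141, 0.001, 1.684]
force: [0.4, -0.2, -0.4]
grip_width: -0.0003
finger_force: 0.0
```

servo_tool(moves=[{"dx": 0,"dy": 2,"dz": 0,"wx": 0,"wy": 0,"wz": 0},{"dx": 0,"dy": 2,"dz": 0,"wx": 0,"wy": 0,"wz": 0},{"dx": 0,"dy": 0,"dz": 0,"wx": 0,"wy": 0,"wz": 0}])

```text
time: 10.58
tcp_pos: [0.4589, -0.0175, 0.027]
eef_rot: [-3.141, 0.001, 1.685]
force: [-0.2, -0.2, -0.2]
grip_width: -0.0004
finger_force: 0.0
```

```bash
python3 -c "
from h import *
look('l7')"
```

```text
tcp rack [-91.3  28.2] 0.027012488734222833 [-3.14085657e+00  8.06274540e-04  1.68521803e+00] [-0.16081314 -0.24242715 -0.23539129]
pot (array([246.07216495, 205.92783505]), array([240, 201,  13,  10,  97])) [-19.1  30.2]
```

servo_tool(moves=[{"dx": 0,"dy": 1.5,"dz": 0,"wx": 0,"wy": 0,"wz": 0},{"dx": 0,"dy": 1,"dz": 0,"wx": 0,"wy": 0,"wz": 0},{"dx": 0,"dy": 0.7,"dz": 0,"wx": 0,"wy": 0,"wz": 0},{"dx": 0,"dy": 0.7,"dz": 0,"wx": 0,"wy": 0,"wz": 0},{"dx": 0,"dy": 0.7,"dz": 0,"wx": 0,"wy": 0,"wz": 0}])

```text
time: 11.3
tcp_pos: [0.503, -0.0119, 0.0273]
eef_rot: [-3.14, 0.001, 1.685]
force: [-0.4, 0.7, 1.3]
grip_width: -0.0002
finger_force: 0.5
```

servo_tool(moves=[{"dx": 0,"dy": 0.7,"dz": 0,"wx": 0,"wy": 0,"wz": 0},{"dx": 0,"dy": 0.7,"dz": 0,"wx": 0,"wy": 0,"wz": 0},{"dx": 0,"dy": 0.5,"dz": 0,"wx": 0,"wy": 0,"wz": 0},{"dx": 0,"dy": 0.5,"dz": 0,"wx": 0,"wy": 0,"wz": 0}])

```text
time: 11.8
tcp_pos: [0.5268, -0.0092, 0.0272]
eef_rot: [-3.14, 0.001, 1.685]
force: [-1.2, -0.9, 0.9]
grip_width: 0.0
finger_force: 0.6
```

```bash
python3 -c "
from h import *
look('l8')"
```

```text
tcp rack [-22.9  28.9] 0.027239148952241735 [-3.13999900e+00  5.81456884e-04  1.68513363e+00] [-1.1808459  -0.88271289  0.88124245]
pot None None
```

Expected pot x is about 15–18. Nudging slowly until the force rises.

servo_tool(moves=[{"dx": 0,"dy": 0.4,"dz": 0,"wx": 0,"wy": 0,"wz": 0},{"dx": 0,"dy": 0.3,"dz": 0,"wx": 0,"wy": 0,"wz": 0},{"dx": 0,"dy": 0.2,"dz": 0,"wx": 0,"wy": 0,"wz": 0}])

```text
time: 12.28
tcp_pos: [0.5357, -0.0082, 0.0272]
eef_rot: [-3.14, 0.001, 1.685]
force: [-1.3, -0.2, -0.0]
grip_width: -0.0001
finger_force: 0.4
```

servo_tool(moves=[{"dx": 0,"dy": 0.2,"dz": 0,"wx": 0,"wy": 0,"wz": 0}])

```text
time: 12.4
tcp_pos: [0.5376, -0.008, 0.0272]
eef_rot: [-3.14, 0.001, 1.685]
force: [-0.7, -0.8, 0.2]
grip_width: -0.0003
finger_force: 0.4
```

servo_tool(moves=[{"dx": 0,"dy": 0.2,"dz": 0,"wx": 0,"wy": 0,"wz": 0}])

```text
time: 12.52
tcp_pos: [0.5396, -0.0078, 0.0272]
eef_rot: [-3.14, 0.001, 1.685]
force: [-0.5, -0.1, -0.1]
grip_width: 0.0003
finger_force: 0.4
```

servo_tool(moves=[{"dx": 0,"dy": 0.2,"dz": 0,"wx": 0,"wy": 0,"wz": 0}])

```text
time: 12.65
tcp_pos: [0.5416, -0.0075, 0.0272]
eef_rot: [-3.14, 0.001, 1.685]
force: [-1.0, -0.3, 0.1]
grip_width: 0.0003
finger_force: 0.4
```

servo_tool(moves=[{"dx": 0,"dy": 0.15,"dz": 0,"wx": 0,"wy": 0,"wz": 0}])

```text
time: 12.78
tcp_pos: [0.5431, -0.0074, 0.0272]
eef_rot: [-3.14, 0.001, 1.685]
force: [-2.0, -0.7, -0.1]
grip_width: -0.0003
finger_force: 0.4
```

servo_tool(moves=[{"dx": 0,"dy": 0.15,"dz": 0,"wx": 0,"wy": 0,"wz": 0}])

```text
time: 12.9
tcp_pos: [0.5446, -0.0072, 0.0272]
eef_rot: [-3.14, 0.001, 1.685]
force: [-1.2, -0.4, 0.3]
grip_width: 0.0
finger_force: 0.4
```

servo_tool(moves=[{"dx": 0,"dy": 0.15,"dz": 0,"wx": 0,"wy": 0,"wz": 0}])

```text
time: 13.02
tcp_pos: [0.5454, -0.007, 0.0271]
eef_rot: [-3.139, 0.001, 1.685]
force: [-8.2, -1.4, 6.3]
grip_width: 0.0002
finger_force: 4.4
```

servo_tool(moves=[{"dx": 0,"dy": 0.15,"dz": 0,"wx": 0,"wy": 0,"wz": 0}])

```text
time: 13.15
tcp_pos: [0.5456, -0.007, 0.0271]
eef_rot: [-3.137, 0.001, 1.685]
force: [-16.3, -4.5, 13.3]
grip_width: 0.0002
finger_force: 8.7
```

```bash
python3 -c "
from h import *
look('l9')"
```

```text
tcp rack [-4. 29.] 0.027052667405270816 [-3.13656005e+00  8.69835807e-04  1.68486659e+00] [-16.31020928  -4.47475486  13.30177926]
pot (array([292., 195.]), array([292, 195,   1,   1,   1])) [   4.1 -146.5]
```

Contact with the back board (16 N). Backing off, lifting and checking.

servo_tool(moves=[{"dx": 0,"dy": -0.5,"dz": 0,"wx": 0,"wy": 0,"wz": 0},{"dx": 0,"dy": -2,"dz": 0,"wx": 0,"wy": 0,"wz": 0},{"dx": 0,"dy": -4,"dz": 0,"wx": 0,"wy": 0,"wz": 0},{"dx": 0,"dy": -4,"dz": -3,"wx": 0,"wy": 0,"wz": 0},{"dx": 0,"dy": -3,"dz": -4,"wx": 0,"wy": 0,"wz": 0}])

```text
time: 13.88
tcp_pos: [0.4115, -0.0221, 0.0977]
eef_rot: [-3.139, -0.0, 1.685]
force: [0.5, -0.1, 0.1]
grip_width: -0.0
finger_force: 0.0
```

servo_tool(moves=[{"dx": 0,"dy": 0,"dz": -4,"wx": 0,"wy": 0,"wz": 0},{"dx": 0,"dy": 0,"dz": 0,"wx": 0,"wy": 0,"wz": 0},{"dx": 0,"dy": 0,"dz": 0,"wx": 0,"wy": 0,"wz": 0}])

```text
time: 14.25
tcp_pos: [0.4135, -0.0222, 0.137]
eef_rot: [-3.14, 0.001, 1.685]
force: [-0.0, 1.1, 0.1]
grip_width: -0.0001
finger_force: 0.0
```

```bash
python3 -c "
from h import *
look('l10')"
```

```text
tcp rack [-137.    28.5] 0.13702120115059704 [-3.14032770e+00  5.89741611e-04  1.68506568e+00] [-0.04716599  1.05015602  0.1498657 ]
pot (array([245.03125 , 192.796875]), array([240, 187,  11,  13, 128])) [30.5 29.1]
```

View pics/l10.png

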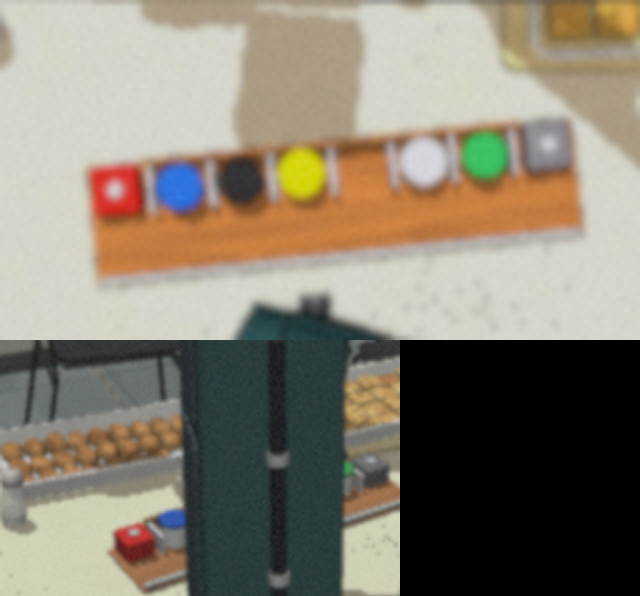

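The pot is in the third gap at rack (30.5, 29), against the board; the other pots are unmoved and the robot is clear.

```bash
python3 -c "
from workcell import r
print(r.sign_off())"
```

```text
the job is handed in; nothing more can be done
None
```

The yellow-lidded pot stands in the third gap from the red end, against the back board (16 N contact felt). No other pot looks moved, the arm is clear, and the job is handed in at about 14 s; the result was not reported back.

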